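# Blow off and photograph an earring

## Robot

A 6-joint arm with a two-finger parallel gripper is mounted at the origin on the work surface; the furniture and walls round the work are solid. World frame = base frame: x ahead of the robot, y to its left, z up, the work surface at z = 0. Lengths are in mm, angles in rad, forces in N, time in s.
With the tool pointing down it reaches from about 325 to 875 mm from the base axis. Payload 4.4 kg.
Tool frame: the origin (TCP) lies on the centre line of the jaws, within the pads' length; the fingertips stand ahead of it and the grasp point (between the pads) lies 6 mm ahead of it (ctrl.tcp_to_tips is the z of the fingertips in the tool frame, in mm); z points along the fingers, y is the line along which they close (so a half turn about z gives the same grasp; the last joint's range is limited). The gripper opens to 85 mm and grips with 20 to 120 N. Pads are 22 mm wide; open, the fingers measure 114 mm over their backs; the gripper's body (76 mm by 85 mm) begins 54 mm behind the grasp point. The pads swing forward as they close: fully open they stand 13 mm farther back than shut.
Start: joints at [1.081, 0.207, 1.542, -0, 1.393, -0.15], TCP at [191.114, 542.313, 256.282] pointing down, gripper open.
Joint ranges: [-2.73, 2.73], [-0.86, 2.22], [0.23, 2.46], [-1.11, 4.25], [0.08, 2.63], [-2.82, 2.82]. Speed limits (rad/s): [2.79, 2.79, 3.14, 3.14, 3.14, 3.14].

## Interface

Orientations are given as a 3x3 rotation matrix whose columns are the frame's x, y, z axes.
In Python, from plant import ctrl, sensors, optics gives the robot as it stands. Calls block until the motion is done:
- ctrl.move_ptp(position, orientation): joint-space move of the TCP to a pose.
- ctrl.move_l(position, rot=None, vel=150, threshold=None): straight line of the TCP; rot=None keeps the orientation; vel is the mean speed in mm/s. With threshold (N) it stops when the force on the tool has changed by that much, and returns True; else False.
- ctrl.set_joints(angles): joint-space move.
- ctrl.gripper_to(opening, force=None): finger opening in mm; force is the grip in N (None keeps the last); returns when the fingers have stopped.
- ctrl.hold(seconds).
- ctrl.solve_ik(position, orientation): joint angles nearest the present ones, or None.
- sensors.read_state(): the state.
- optics.grab_frame(name): name is "scene" or "top"; returns (picture, depth): 480x640x3 uint8, red, green, blue; 480x640 float32, mm along the optical axis (not along the pixel's ray), 0 where there is no reading.
- optics.camera_params(name): a dict with "mtx" (3x3 intrinsics, pixels), "R" (3x3) and "t" (3): a world point X has camera coordinates R X + t. Camera axes: x right, y down, z forward; pixel columns grow to the right and rows downward; lengths in mm; the calibration is good to about 2 mm. A picture is of the moment at which its call begins. camera_params takes no time and is no camera call.
A pose or a line that the arm cannot do raises ctrl.MotionError and nothing moves.
- ctrl.finish_job(): hands the job in; it is judged then, once.
The state is a dict: "t": time; "q": joint angles; "qvel": joint speeds; "tau": joint torques, N m; "eef_pos": TCP position; "eef_rot": TCP orientation; "force": force on the tool from outside, world axes, zero at the start; "wrist_torque": the same for the moment, N m; "grip_width": finger opening in mm; "grasp_force": force on a finger pad.
Only numpy, scipy, OpenCV 4.12 (cv2) and the standard library are available. Lean on these libraries where they do the work, as an engineer would, in place of code of your own. Each camera call takes 0.05 s, during which the arm holds its last target. There are 200 camera calls.

## Task

Get the earring on the white plate photographed. First blow it clean: squeeze the trigger of the air duster fully, keep it squeezed for about a second and let it go; then press the camera's red shutter button to its halfway stop, hold it there for about two seconds while it focuses, press it fully down to take the picture, and let go. Leave the earring, the jar and the tin where they are, and do not ram the camera.

Things in the scene. Friction and masses are not known exactly. Their poses are not given: they have to be found in the camera images.
- photo_stand: Fixed camera stand. Origin on the bench under the camera, z up. The camera looks along -x (roughly at the robot), 30 degrees down, at a white plate (92 mm across, top 16 mm high) centred 175 mm along -x. Camera 130 mm wide (y); its lens reaches 85 mm to -x; its finder hump, 15 mm high, ends 25 mm from the button's axis. Nothing stands above 0.20 m. Foot 110 x 120 mm.
- shutter_base (a point): Point on the camera's flat top under the red shutter button (cap 30 mm across on a steel collar 34 mm across). Its z is the button's axis, pointing out, leaning 30 degrees from vertical to the stand's -x: press along -z. y as the stand's. The collar is screwed in more or less, so at rest the cap's top is 22 to 28 mm out along z: not reported, find it by touch.
- half_press (a joint): First stage of the shutter button, m: 0 at rest, 0.007 at the halfway stop (7 mm of travel). A light spring: 1.6 N to start, 4 N at the stop.
- full_press (a joint): Second stage, m: 0 until the button is pushed past its halfway stop, 0.005 fully down (another 5 mm; 12 mm in all). It gives way only above 14 N and takes 18 N fully down; between 4 and 14 N the button rests on its halfway stop. It springs back when let go.
- duster: Cordless air duster, yellow barrel 52 mm thick, lying on its side in a fixed holder, axis 55 mm above the bench. Origin on the bench under the barrel; it blows to x (nozzle tip at 100 mm). Black handle along -y, x from -29 to -5 mm, 41 to 69 mm above the bench, free from y = -30 to -98 mm, then a foot 56 x 24 x 36 mm. The holder's plate below is 10 mm high.
- trigger (a joint): Red trigger lever, 62 mm long, 16 mm high, on the handle's +x side, hinged near the barrel at x = 4, y = -28 mm of the duster with an upright axis: 0 at rest (leaning away from the handle), 0.30 rad fully squeezed towards the handle. Springs back; needs about 5 N at rest and 9 N fully squeezed, 45 mm from the hinge.
- squeeze_point (a point): Point at which to squeeze handle and trigger together, 55 mm above the bench, midway between the handle's back and the trigger's outer face when fully squeezed. Axes as the duster's; squeeze along x. There the pair is about 53 mm wide at rest (the back 20 mm to -x, the trigger about 33 mm to +x) and about 39 mm when squeezed.
- earring: Small gold earring hook, 26 x 18 x 5 mm, lying loose on the white plate. Origin at its underside. Leave it alone.
- flux_jar: Brown jar with a black cap, 60 mm across, 80 mm high, loose on the left. Origin at its underside. Leave it alone.
- findings_tin: Round red tin, 67 mm across, 22 mm high, loose on the right. Origin at its underside. Leave it alone.

How it is judged (in metres and radians):
On the way, in this order (a step that is already met when the one before it is completed fails the run):
1. the duster's trigger is squeezed fully (past 0.24 rad) for 0.4 s (value of joint trigger above 0.24 rad), for 0.4 s.
2. the trigger is let go (under 0.04 rad) (value of joint trigger below 0.04 rad), for 0.1 s.
3. the shutter button is held at its halfway stop for 1 s (first stage past 6 mm, second stage under 1 mm) (value of joint half_press above 0.006 m and value of joint full_press below 0.001 m), for 1 s.
4. the shutter button is pressed fully down (second stage past 4 mm) (value of joint half_press above 0.006 m and value of joint full_press above 0.004 m), for 0.05 s.
At the end, for the whole second after the job is handed in: The shutter button is back up (first stage under 1.5 mm, second under 1 mm), the trigger is released (under 0.04 rad), the earring lies within 10 mm and the jar and tin within 20 mm of where they were (value of joint half_press below 0.0015 m and value of joint full_press below 0.001 m and value of joint trigger below 0.04 rad and distance of earring from where it was at the start of the episode below 0.01 m and distance of each of flux_jar, findings_tin from where it was at the start of the episode below 0.02 m); the robot touches nothing.
It fails at once if the earring is shifted by more than 10 mm (distance of earring from where it was at the start of the episode above 0.01 m).
It fails at once if the jar or the tin is shifted by more than 20 mm (distance of any of flux_jar, findings_tin from where it was at the start of the episode above 0.02 m).
It fails at once if the camera, its button or the stand is rammed with more than 60 N (contact force between anything else and photo_stand above 60 N).
It also fails if it takes over 58 s, if anything falls off the work surface, if the arm or the gripper's body presses on something with over 40 N, if the wrist force passes 120 N, or if a joint passes its speed limit or range.

## Working session

There is one attempt and no reset: what is moved stays moved. The work goes in short steps, each a Python script; the robot and the scene stay as the last script left them, time stands still between calls to the robot, and variables do not carry over. Pictures are saved under pics/ and viewed, at most 10 in all, crops included, and the job is handed in when it is done.

```bash
mkdir -p pics; ls
python3 - <<'E'
from plant import ctrl,sensors,optics
import cv2,numpy as np
for n in("scene","top"):
    p,d=optics.grab_frame(n); cv2.imwrite(f"pics/{n}0.png",p[:,:,::-1]); np.savez(f"{n}0.npz",p=p,d=d)
    c=optics.camera_params(n); print(n,c, -c["R"].T@c["t"], (d>0).mean())
print(ctrl.tcp_to_tips,sensors.read_state())
E
```

```text
pics
scene {'mtx': array([[517.77078466,   0.        , 327.89142753],
       [  0.        , 517.77078466, 230.05890714],
       [  0.        ,   0.        ,   1.        ]]), 'R': array([[-0.9260007 , -0.37727758, -0.01357698],
       [-0.26320798,  0.67097088, -0.69319524],
       [ 0.27063678, -0.63832571, -0.72062197]]), 't': array([432.56684727, 231.66509412, 781.09215621])} [250.14104137 506.34844466 729.33425924] 0.9961263020833333
top {'mtx': array([[573.72405366,   0.        , 312.28051394],
       [  0.        , 573.72405366, 249.4110772 ],
       [  0.        ,   0.        ,   1.        ]]), 'R': array([[ 0.01033523, -0.99985461,  0.01356235],
       [-0.99481452, -0.01165362, -0.10103597],
       [ 0.10117933, -0.01244779, -0.99479033]]), 't': array([ -37.68543198,  472.62141618, 1019.41361623])} [ 367.41654376  -19.4827583  1062.36567211] 0.9959602864583333
25.0 {'t': 0.1, 'q': array([ 1.08149209e+00,  2.07377541e-01,  1.54282884e+00,  2.56083609e-05,
        1.39351013e+00, -1.50517451e-01]), 'qvel': array([ 0.00052873, -0.00031978, -0.0046059 ,  0.00019735,  0.00111635,
       -0.00011457]), 'tau': array([-1.18530130e-03, -3.84093475e+01, -2.92548913e+01, -1.81730766e-04,
        4.88632650e-03, -2.07746422e-05]), 'eef_pos': array([190.8057917 , 541.73948241, 255.2091313 ]), 'eef_rot': array([[-9.43156878e-01,  3.32346299e-01, -1.02048826e-03],
       [ 3.32347688e-01,  9.43155101e-01, -1.86279820e-03],
       [ 3.43384617e-04, -2.09606784e-03, -9.99997744e-01]]), 'force': array([-0.42631708, -0.23029616, -0.34884293]), 'wrist_torque': array([-0.02412113,  0.09180692, -0.00766621]), 'grasp_force': 0.0, 'grip_width': 85.65550660264935}
```

View pics/scene0.png

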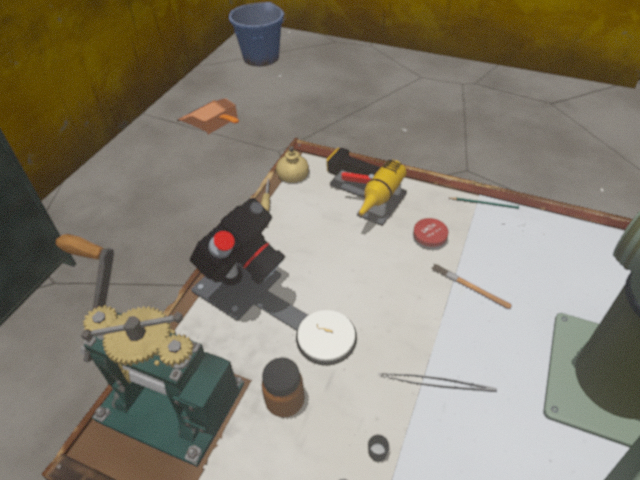

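View pics/top0.png

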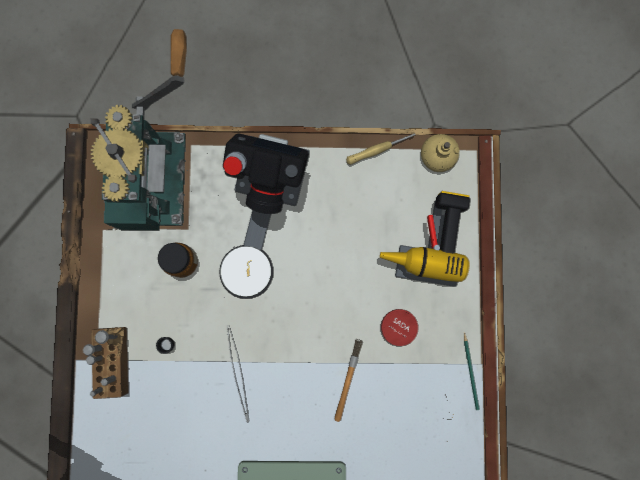

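```bash
cat > h.py <<'E'
import numpy as np,cv2
from plant import ctrl,sensors,optics
def cloud(n,d):
    c=optics.camera_params(n);v,u=np.mgrid[:480,:640]
    P=np.stack([u,v,np.ones_like(u)],-1)@np.linalg.inv(c["mtx"]).T*d[...,None]
    return (P-c["t"])@c["R"]
def ray(n,u,v,z):
    c=optics.camera_params(n);o=-c["R"].T@c["t"];r=c["R"].T@np.linalg.inv(c["mtx"])@[u,v,1.]
    return o+r*(z-o[2])/r[2]
E
python3 - <<'E'
from h import *
T={n:np.load(n+"0.npz") for n in("top","scene")}
for n in T:
    p,d=T[n]["p"],T[n]["d"];P=cloud(n,d);hsv=cv2.cvtColor(p,cv2.COLOR_RGB2HSV);H,S,V=cv2.split(hsv)
    red=((H<6)|(H>174))&(S>170)&(V>120)
    k,l,st,c=cv2.connectedComponentsWithStats(red.astype(np.uint8))
    for i in range(1,k):
        if st[i,4]>25:
            m=l==i;print(n,"red",st[i,4],c[i].round(1),np.median(P[m],0).round(1),"r,long",[r for r in cv2.minAreaRect(P[m][:,:2].astype(np.float32))])
    yel=(H>20)&(H<32)&(S>200)&(V>120);k,l,st,c=cv2.connectedComponentsWithStats(yel.astype(np.uint8))
    for i in range(1,k):
        if st[i,4]>150: m=l==i;print(n,"yel",st[i],c[i].round(1),np.median(P[m],0).round(1),P[m].max(0).round(),cv2.minAreaRect(P[m][:,:2].astype(np.float32)))
    wh=(P[...,2]>9)&(P[...,2]<24)&(V>190)&(S<40)
    k,l,st,c=cv2.connectedComponentsWithStats(wh.astype(np.uint8));i=1+st[1:,4].argmax();print(n,"plate",st[i],c[i],ray(n,*cv2.minEnclosingCircle(np.argwhere(l==i)[:,::-1].astype(np.float32))[0],16))
p,d=T["top"]["p"],T["top"]["d"];Z=cloud("top",d)[...,2]
a=np.hstack([p[120:290,205:325],p[170:300,370:490].repeat(1,0) if 0 else p[160:330,365:485]])
z=np.clip(Z*1.2,0,255).astype(np.uint8);b=cv2.applyColorMap(z,cv2.COLORMAP_JET)
b=np.hstack([b[120:290,205:325],b[160:330,365:485]])
cv2.imwrite("pics/crop.png",cv2.resize(np.vstack([a[:,:,::-1],b])[:],None,fx=1.75*1,fy=1.75,interpolation=cv2.INTER_CUBIC) if 0 else cv2.resize(a[:,:,::-1],None,fx=3.3,fy=3.3,interpolation=cv2.INTER_CUBIC))
E
```

```text
top red 258 [232.4 165.5] [587.1  95.9 182.3] r,long [(486.26251220703125, 35.956329345703125), (260.9576416015625, 26.316085815429688), 30.766515731811523]
top red 29 [264.3 192.3] [556.3  49.5 127.1] r,long [(556.2164916992188, 48.61432647705078), (30.724214553833008, 3.3326973915100098), 77.64900207519531]
top red 130 [432.3 229.8] [ 506.  -243.2   62. ] r,long [(506.57366943359375, -243.4246063232422), (54.11236572265625, 7.614538669586182), 9.010088920593262]
top yel [380 248  44  25 562] [407.3 258.2] [ 455.9 -202.    69.1] [ 474.  -19. 1062.] ((426.67340087890625, -119.25497436523438), (51.198143005371094, 226.3674774169922), 17.962669372558594)
top yel [424 248  44  32 831] [443.8 264.7] [ 443.1 -256.1   76.8] [ 474.  -19. 1062.] ((426.4994812011719, -156.9134979248047), (64.2525863647461, 292.2047424316406), 10.862043380737305)
top plate [ 221  247   50   49 1857] [245.4006462  271.02692515] [432.84716735  88.79244304  16.        ]
scene red 96 [355.8 175.8] [ 506.1 -242.6   62.3] r,long [(507.9757080078125, -252.7578582763672), (49.89120864868164, 30.233999252319336), 6.726663112640381]
scene red 297 [223.8 239.9] [588.7  94.8 181.5] r,long [(594.2232666015625, 85.63417053222656), (25.348106384277344, 52.41448211669922), 32.59697341918945]
scene plate [ 298  311   57   48 2124] [325.72269303 334.51082863] [433.81896872  89.68368081  16.        ]
```

View pics/crop.png

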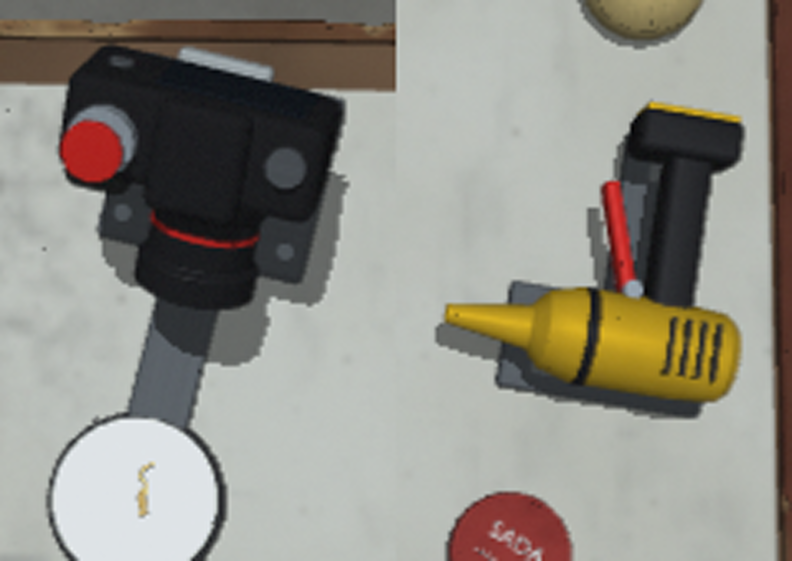

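Run:
```python
from h import *
t=np.load("top0.npz");p,d=t["p"],t["d"];P=cloud("top",d);H,S,V=cv2.split(cv2.cvtColor(p,cv2.COLOR_RGB2HSV));ok=d>0;u=np.arange(640)[None]+0*H
v=np.arange(480)[:,None]+0*H
def pca(X):
    c=X.mean(0);w,e=np.linalg.eigh(np.cov(X.T));return c.round(1),e[:,-1].round(3),np.sqrt(w).round(1)
yel=ok&(H>18)&(H<33)&(S>150)&(v>240)&(v<300)&(u>370)&(u<475)&(P[...,2]>20)
X=P[yel][:,:2];c,e,w=pca(X);e=e*np.sign(e[1]);s=(X-c)@e;n=np.array([-e[1],e[0]]);q=(X-c)@n
print("duster axis",c,e,s.min(),s.max());
for a in np.arange(-70,120,15):
    m=(s>a)&(s<a+15)
    if m.sum()>5:print(a,m.sum(),np.percentile(q[m],[3,97]).round(1),P[yel][m][:,2].max().round(1))
dark=ok&(V<70)&(v>190)&(v<250)&(u>430)&(u<475)&(P[...,2]>45)&(P[...,2]<90)
X=P[dark];print("handle",dark.sum(),np.percentile(X,[2,50,98],axis=0).round(1))
for x0 in range(480,570,10):
    m=(X[:,0]>x0)&(X[:,0]<x0+10)
    if m.sum()>3:print(x0,X[m][:,1].min().round(1),X[m][:,1].max().round(1),np.median(X[m][:,2]).round(1))
red=ok&((H<6)|(H>174))&(S>150)&(u>420)&(u<445)&(v>205)&(v<255);X=P[red];print("trig",pca(X[:,:2]),X.min(0),X.max(0))
# camera body
cam=ok&(V<75)&(P[...,2]>110)&(P[...,2]<205)&(u>215)&(u<320)&(v>125)&(v<220)
print("cam",cam.sum(),cv2.minAreaRect(P[cam][:,:2].astype(np.float32)))
st=ok&(v>222)&(v<243)&(u>240)&(u<280)&(V<150)&(P[...,2]<12)&(S>15)
L=[];R=[]
for r in range(224,242):
    m=st[r]
    if m.sum()>4: L.append(P[r][m][0]);R.append(P[r][m][-1])
L,R=np.array(L),np.array(R)
for A in(L,R):print("strip",len(A),np.polyfit(A[:,0],A[:,1],1),A[len(A)//2].round(1))
st=np.load("scene0.npz")
for n,tt in(("top",t),("scene",st)):
    PP=cloud(n,tt["d"]);h=cv2.cvtColor(tt["p"],cv2.COLOR_RGB2HSV);m=((h[...,0]<6)|(h[...,0]>174))&(h[...,1]>150)&(tt["d"]>0)
    m&=(np.linalg.norm(PP-[588,95,182],axis=-1)<25);X=PP[m];print("btn",n,len(X),X.mean(0).round(1),np.linalg.eigh(np.cov(X.T))[1][:,0])
```

```text
duster axis [ 446.8 -236.6] [0.174 0.985] -65.82260108945272 87.07869460676325
-70 119 [-22.2  17.2] 83.3
-55 183 [-24.7  20.1] 85.6
-40 184 [-23.6  21.9] 83.8
-25 242 [-23.9  22. ] 84.9
-10 246 [-24.5  22.4] 84.7
5 166 [-24.4  21.8] 84.8
20 236 [-21.9  19.9] 82.5
35 153 [-15.   13.5] 78.2
50 89 [-9.6  8.3] 68.6
65 62 [-6.4  5.6] 65.4
80 25 [-5.5  3.9] 62.7
handle 1094 [[ 473.7 -302.8   47.7]
 [ 535.8 -273.5   69.1]
 [ 568.1 -253.9   75.1]]
480 -282.7 -260.3 68.1
490 -284.0 -261.8 68.1
500 -286.4 -262.8 67.8
510 -287.7 -264.9 67.9
520 -290.2 -265.9 67.7
530 -291.3 -267.2 68.0
540 -305.1 -255.7 69.0
550 -306.7 -252.1 72.4
560 -306.0 -253.4 71.7
trig (array([ 505.6, -242.7]), array([-0.991, -0.132]), array([ 2.5, 15.8])) [ 476.09172547 -250.09137376   51.77470009] [ 533.16070959 -235.67989723   67.74308986]
cam 3590 ((587.3341674804688, 52.72697067260742), (130.28097534179688, 122.77303314208984), 75.94102478027344)
strip 18 [ -0.24399092 212.33756072] [504.1  90.6   5.1]
strip 18 [ -0.23716679 175.2672505 ] [504.   55.1   9. ]
btn top 263 [587.3  95.6 182.1] [-0.49077406  0.11305418  0.86392105]
btn scene 283 [588.2  95.8 181.9] [-0.48401145  0.09509575  0.86987914]
```

Run:
```python
from h import *
t=np.load("top0.npz");P=cloud("top",t["d"])
for c in range(466,506,4):print(c,P[215,c].round(1))
ex=np.array([.174,.985,0]);ey=np.array([-.985,.174,0]);ez=np.array([0,0,1.])
O=np.array([446.2,-247.5,0]);S=O-9*ex-72*ey+55*ez;print("S",S)
for s in(1,-1):
    R=np.stack([-s*ey*-1*1,s*ex*1,ez],1);R[:,2]=-ez;R[:,0]=np.cross(R[:,1],R[:,2])
    for z in(61,160):print("sq",s,ctrl.solve_ik(S+[0,0,z-55],R))
x=np.array([.972,-.233,0]);x/=np.linalg.norm(x);y=np.cross(ez,x);a=-.5*x+.75**.5*ez;B=np.array([587.8,95.7,182])
for yy in(y,-y,np.cross(a,y),-np.cross(a,y)):
    R=np.stack([np.cross(yy,-a),yy,-a],1)
    for h in(-14,8,60):print("btn",h,ctrl.solve_ik(B+a*(25+h),R))
```

```text
466 [ 543.7 -320.8    0.9]
470 [ 5.440e+02 -3.287e+02 -3.000e-01]
474 [ 543.7 -335.5    2.2]
478 [ 544.7 -344.6   -3.1]
482 [ 543.6 -350.     3.9]
486 [ 543.  -356.3    7.8]
490 [ 543.2 -364.     7.3]
494 [ 543.5 -371.9    6.2]
498 [ 543.8 -379.8    4.9]
502 [ 667.2 -644.4 -733.9]
S [ 515.554 -268.893   55.   ]
sq 1 [-6.29542631e-01  4.49201846e-01  1.66948406e+00 -4.44089210e-16
  1.02290675e+00 -2.02549302e+00]
sq 1 [-6.29542631e-01  3.14609675e-01  1.61688484e+00 -4.44089210e-16
  1.21009814e+00 -2.02549302e+00]
sq -1 [-6.29542631e-01  4.49201846e-01  1.66948406e+00 -4.44089210e-16
  1.02290675e+00  1.11609964e+00]
sq -1 [-6.29542631e-01  3.14609675e-01  1.61688484e+00 -4.44089210e-16
  1.21009814e+00  1.11609964e+00]
btn -14 [ 0.10005053  0.07958608  1.91860422 -0.27091005  0.66218687 -1.06206051]
btn 8 [ 0.10824378  0.03186853  1.92401118 -0.26288528  0.7049845  -1.06823262]
btn 60 [ 0.1291608  -0.07573522  1.92712082 -0.24834067  0.81108146 -1.07882223]
btn -14 [ 0.10005053  0.07958608  1.91860422 -0.27091005  0.66218687  2.07953214]
btn 8 [ 0.10824378  0.03186853  1.92401118 -0.26288528  0.7049845   2.07336004]
btn 60 [ 0.1291608  -0.07573522  1.92712082 -0.24834067  0.81108146  2.06277042]
btn -14 [ 0.10005053  0.07958608  1.91860422 -0.27091005  0.66218687 -2.63285684]
btn 8 [ 0.10824378  0.03186853  1.92401118 -0.26288528  0.7049845  -2.63902894]
btn 60 [ 0.1291608  -0.07573522  1.92712082 -0.24834067  0.81108146 -2.64961856]
btn -14 [ 0.10005053  0.07958608  1.91860422 -0.27091005  0.66218687  0.50873582]
btn 8 [ 0.10824378  0.03186853  1.92401118 -0.26288528  0.7049845   0.50256371]
btn 60 [ 0.1291608  -0.07573522  1.92712082 -0.24834067  0.81108146  0.4919741 ]
```

Run:
```python
from h import *
ex=np.array([.174,.985,0]);R=np.stack([np.cross(-ex,[0,0,-1.]),-ex,[0,0,-1.]],1)
S=np.array([515.5,-268.9,61])
def st(m):
    s=sensors.read_state();print(m,round(s["t"],2),s["eef_pos"].round(1),s["force"].round(1),round(s["grip_width"],1),round(s["grasp_force"],1))
ctrl.move_ptp(S+[0,0,180],R);st("above")
p,d=optics.grab_frame("top")
print(ctrl.move_l(S,vel=120,threshold=8));st("down")
ctrl.gripper_to(56,20);st("56")
ctrl.gripper_to(36,30);st("sq")
p,d=optics.grab_frame("scene");cv2.imwrite("pics/sq.png",cv2.resize(p[120:260,300:460,::-1],None,fx=4,fy=4))
p,d=optics.grab_frame("top");cv2.imwrite("pics/sqt.png",p[:,:,::-1])
ctrl.hold(.8);st("held")
```

```text
above 3.17 [ 515.9 -268.1  241. ] [-0.2  0.3  0.3] 85.3 0.0
False
down 4.87 [ 516.1 -269.3   61.9] [-0.  -0.5  0.5] 85.4 0.0
56 5.28 [ 516.2 -267.4   61.8] [1.2 4.7 4.3] 56.1 2.7
sq 5.56 [ 516.  -270.5   62.8] [-1.9 -1.5  5.9] 38.5 34.1
held 6.46 [ 516.  -270.5   62.8] [-2.4 -0.9  5.4] 38.6 34.1
```

View pics/sq.png

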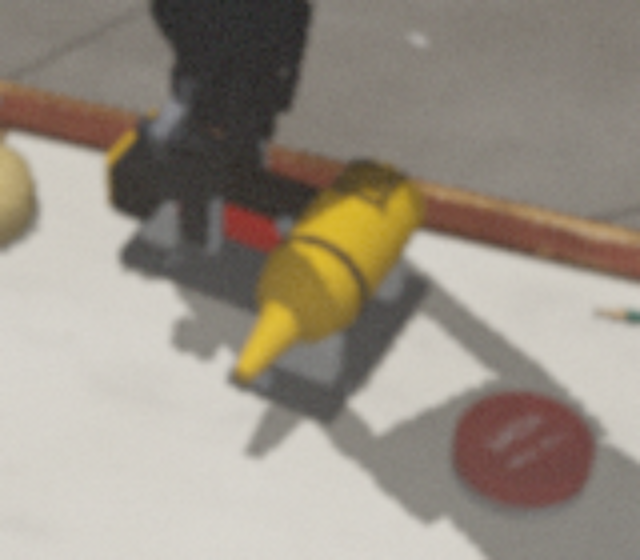

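The crop shows the pads round handle and trigger (about (230,220)), the lever parallel to the handle, and the 38.6 mm width matches a full squeeze. Next I release it and go to the button.

```bash
cat > b.py <<'E'
from h import *
x=np.array([.972,-.233,0]);x/=np.linalg.norm(x);ez=np.array([0,0,1.]);y=np.cross(ez,x);a=-.5*x+.75**.5*ez;B=np.array([587.8,95.7,182])
yy=-np.cross(a,y) if 0 else y
R=np.stack([np.cross(yy,-a),yy,-a],1)
pose=lambda h:B+a*(25+h)
def rd(): 
    s=sensors.read_state();return s["t"],(s["eef_pos"]-B)@a-25,s["force"]@a
E
python3 - <<'E'
from b import *
ctrl.gripper_to(84,20);s=sensors.read_state();print(s["grip_width"],s["force"])
ctrl.move_l(s["eef_pos"]+[0,0,180],vel=200)
ctrl.gripper_to(0,20)
ctrl.move_ptp(pose(60),R);print(rd())
ctrl.move_l(pose(14),vel=80);ctrl.hold(.2);print(rd(),sensors.read_state()["force"],sensors.read_state()["grip_width"])
p,d=optics.grab_frame("scene");cv2.imwrite("pics/pre.png",cv2.resize(p[120:320,140:340,::-1],None,fx=3,fy=3))
p,d=optics.grab_frame("top");P=cloud("top",d);H,S,V=cv2.split(cv2.cvtColor(p,cv2.COLOR_RGB2HSV));X=P[((H<6)|(H>174))&(S>150)&(abs(P[...,1]+243)<20)&(abs(P[...,0]-506)<40)&(P[...,2]>35)];print("trig",len(X),X.min(0),X.max(0))
E
```

```text
83.77601102255727 [-0.69259011 -0.12522241  0.56784616]
(10.6833, np.float64(59.98564557473972), np.float64(0.22753014894999862))
(11.6083, np.float64(14.569739193306894), np.float64(-0.789625864170663)) [ 1.22540921  0.05056108 -0.2305866 ] 0.0352718772849115
trig 173 [ 476.63654066 -250.05027701   51.56151506] [ 532.79977358 -236.21238658   66.87323726]
```

View pics/pre.png

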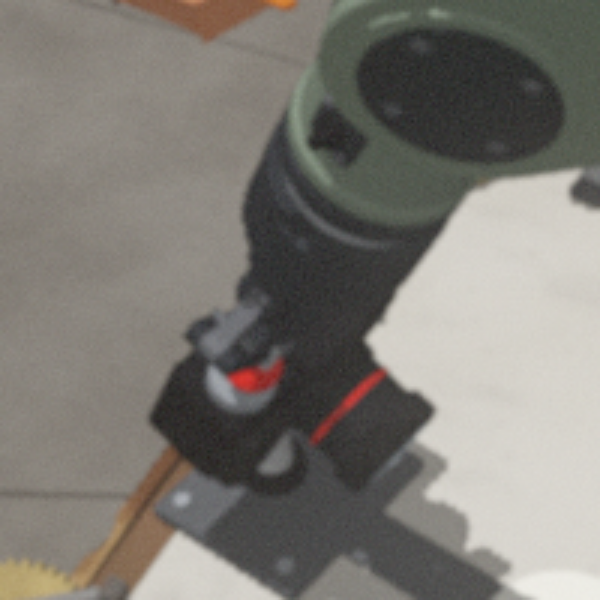

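The trigger is back at rest. The picture shows the closed fingertips (about (240,345)) in line just above the red cap (255,378). I'll now creep down by touch.

Run:
```python
from b import *
f0=np.mean([rd()[2] for _ in range(3)]);h=14.;L=[]
while h>-22:
    h-=.7;ctrl.move_l(pose(h),vel=20);t,z,f=rd();f-=f0;L.append((round(t,2),round(h,1),round(z,2),round(f,2)))
    if f>7.5:break
for l in L:print(*l)
t,z,f=rd();print("stop",t,z,f-f0,h)
```

```text
11.96 13.3 13.34 -0.3
12.21 12.6 12.52 -1.08
12.46 11.9 11.84 -0.96
12.71 11.2 11.15 -1.33
12.96 10.5 10.45 -1.12
13.21 9.8 9.76 -0.77
13.46 9.1 9.05 -1.2
13.71 8.4 8.33 -0.49
13.96 7.7 7.64 -0.88
14.21 7.0 6.95 -0.4
14.46 6.3 6.23 -0.27
14.71 5.6 5.53 -0.09
14.96 4.9 4.84 -0.68
15.21 4.2 4.15 -0.4
15.46 3.5 3.44 -1.0
15.71 2.8 2.76 -0.93
15.96 2.1 2.04 -0.83
16.21 1.4 1.33 -0.59
16.46 0.7 0.65 0.33
16.71 0.0 0.09 -0.67
16.96 -0.7 -0.63 0.66
17.21 -1.4 -1.37 0.64
17.46 -2.1 -2.05 1.28
17.71 -2.8 -2.76 1.88
17.96 -3.5 -3.46 1.94
18.21 -4.2 -4.16 2.2
18.46 -4.9 -4.87 2.48
18.71 -5.6 -5.56 2.91
18.96 -6.3 -6.28 2.3
19.21 -7.0 -6.92 4.32
19.46 -7.7 -7.07 9.94
stop 19.4583 -7.068047159852377 9.93745403094047 -7.699999999999997
```

Run:
```python
from b import *
h=-7.7;print(rd());ctrl.hold(1.0);print(rd());ctrl.hold(1.0);print(rd())
while h>-16:
    h-=.7;ctrl.move_l(pose(h),vel=20);t,z,f=rd();print(round(t,2),round(h,1),round(z,2),round(f,2))
    if f>25:break
ctrl.hold(.3);print(rd())
ctrl.move_l(pose(20),vel=60);ctrl.hold(.1);print(rd())
ctrl.move_l(pose(80),vel=120)
ctrl.hold(.3);print(rd())
p,d=optics.grab_frame("top");cv2.imwrite("pics/end.png",p[:,:,::-1])
```

```text
(19.4583, np.float64(-7.068047159852377), np.float64(10.668157698427086))
(20.4583, np.float64(-7.073043277392713), np.float64(10.578239123257186))
(21.4583, np.float64(-7.061337635933743), np.float64(12.503115572816325))
21.71 -8.4 -7.46 13.88
21.96 -9.1 -8.09 14.34
22.21 -9.8 -8.73 15.57
22.46 -10.5 -9.4 15.89
22.71 -11.2 -10.07 15.82
22.96 -11.9 -10.68 16.13
23.21 -12.6 -11.36 16.74
23.46 -13.3 -12.0 17.3
23.71 -14.0 -12.27 20.73
23.96 -14.7 -12.4 27.79
(24.2583, np.float64(-12.373939821115977), np.float64(27.951308431208123))
(25.0833, np.float64(19.447635007926806), np.float64(0.0734870444521686))
(26.0333, np.float64(79.26154748605964), np.float64(0.11767877997683386))
```

View pics/end.png

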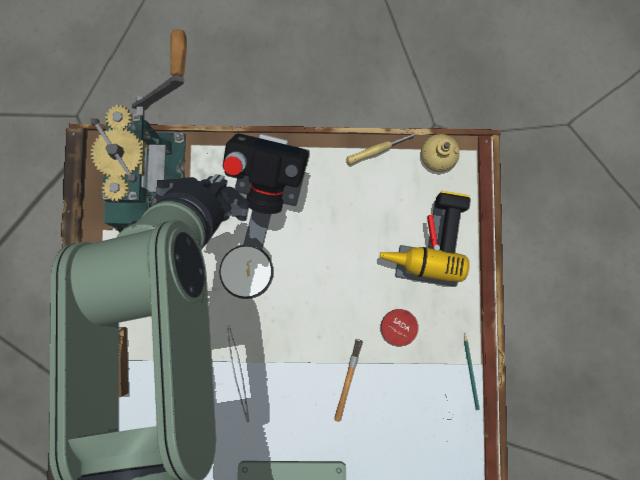

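The full press shows as a hard stop at 12.3 mm and 28 N. The picture shows the arm clear, with the button (234,165), trigger (432,230), earring (248,270) and tin (400,328) in place.

```bash
python3 -c "
from plant import ctrl
print(ctrl.finish_job())"
```

```text
the job is handed in; nothing more can be done
None
```

I squeezed and released the duster trigger, held the shutter at its halfway stop for about 2 s, pressed it fully and let go, then handed the job in at about 26 s; the hand-in call did not report a verdict.

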